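# Seat the brass hub in the V-locator

## Task

Slide the brass hub across the bench into the V-locator and press it home, until it sits upright and centred in the V; then let go and leave it there. Keep the hub down on the bench all the way, and leave the steel hub where it stands.

Things in the scene. Friction and masses are not known exactly. Their poses are not given: they have to be found in the camera images.
- brass_hub: Loose turned hub of yellow brass, 0.4 to 0.65 kg, standing upright on the bench: round flange 50 mm in diameter from 0 to 40 mm high, above it a round neck 24 mm in diameter from 40 to 65 mm high. Origin at the centre of its underside, z up along its axis.
- steel_hub: A hub of the same shape and size in bright grey steel, standing loose on the bench near the brass one. Not wanted: leave it. Origin at the centre of its underside.
- vee: The V-locator, blue, fixed to the bench: two upright walls, each 75 mm long, 16 mm thick, 40 mm high, smooth and slippery, meet at 90 degrees. Origin: the seat, the point on the bench inside the V where the axis of a 50 mm hub ends when it touches both walls. The V opens towards its +y axis (within 20 degrees of world +y): mouth 106 mm wide, 18 mm from the seat; apex 35 mm to -y.
- gauge (a point): Top of the round post (135 mm above the bench) behind the V, which carries a dial gauge 52 mm across; 69 mm to the -y side of the seat. Nothing to operate, only to keep clear of.
Things that resemble listed ones, but are neither listed nor needed, are in the scene too. Several things look just like the brass_hub: the one meant starts farthest from the robot's base.

How it is judged (in metres and radians):
On the way:
1. the brass hub is pressed against the V (over 1 N) with its axis within 10 mm of the seat (horizontal distance between brass_hub and vee below 0.01 m and contact force between brass_hub and vee above 1 N), for 0.1 s.
At the end, for the whole second after the job is handed in: The brass hub stands at rest on the bench, upright within 10 degrees, its axis within 10 mm of the seat of the V; the steel hub is within 20 mm of where it started (horizontal distance between brass_hub and vee below 0.01 m and angle between brass_hub's own z axis and vertical below 0.1745 rad and height (world z) of brass_hub below 0.01 m and linear speed of brass_hub below 0.02 m/s and distance of steel_hub from where it was at the start of the episode below 0.02 m); the robot touches nothing.
It fails at once if the brass hub is lifted more than 20 mm off the bench (height (world z) of brass_hub above 0.02 m).
It fails at once if the brass hub is tipped over (more than 35 degrees) (angle between brass_hub's own z axis and vertical above 0.61 rad).
It fails at once if the steel hub is moved more than 20 mm (distance of steel_hub from where it was at the start of the episode above 0.02 m).
It also fails if it takes over 48 s, if anything falls off the work surface, if the arm or the gripper's body presses on something with over 40 N, if the wrist force passes 120 N, or if a joint passes its speed limit or range.

## Robot

A 7-joint arm with a two-finger parallel gripper is mounted at the origin on the work surface. World frame = base frame: x ahead of the robot, y to its left, z up, the work surface at z = 0. Lengths are in mm, angles in rad, forces in N, time in s.
With the tool pointing down it reaches from about 400 to 875 mm from the base axis. Payload 4.4 kg.
Tool frame: the origin (TCP) lies midway between the tips of the shut fingers; the grasp point (between the pads) lies 19 mm behind it; z points along the fingers, y is the line along which they close (so a half turn about z gives the same grasp; the last joint's range is limited). The gripper opens to 85 mm and grips with 20 to 120 N. Pads are 22 mm wide; open, the fingers measure 114 mm over their backs; the gripper's body (76 mm by 85 mm) begins 54 mm behind the grasp point. The pads swing forward as they close: fully open they stand 13 mm farther back than shut.
Start: joints at [-0.066, 0.628, 0.038, 1.517, -0.027, 0.996, -0.02], TCP at [650.014, 0.027, 231.313] pointing down, gripper open.
Joint ranges: [-3.06, 3.06], [-0.37, 2.12], [-1.25, 1.32], [0.18, 2.47], [-1.1, 4.24], [0.23, 1.98], [-2.94, 2.94]. Speed limits (rad/s): [2.57, 2.57, 3.14, 3.14, 3.14, 3.14, 3.14].

## Interface

Orientations are given as [roll, pitch, yaw] about the fixed x, y, z axes, in that order (R = Rz(yaw) Ry(pitch) Rx(roll)).
In Python, from cell import read_state, get_image, finish_job gives the robot as it stands.
- The arm moves only by the tool send_rows, never from a script. Its argument "series" is a list of rows, each an object of numbers: "ax", "ay", "az": the turn, a rotation vector about the tool's x, y, z in rad; "dx", "dy", "dz": the shift along the tool's x, y, z in cm; "hand": the closure, from 0 (fully open) to 1 (shut). In form: [{"ax": .., "ay": .., "az": .., "dx": .., "dy": .., "dz": .., "hand": ..}, ...]. A call has 1 to 10 rows; each row is the pose to reach, as a shift and turn from the pose commanded when the call began, along the tool's axes at that moment; what a row does not reach only later rows make up. A row lasts 1/10 s, in which the tool goes at most 50 mm and 8.59 degrees, less where a joint would pass 70% of its speed; a pose out of reach is approached as far as the arm can. A call with a gripper value outside its range is refused whole. The fingers move at their own pace and stop on an object; the grip force is fixed at half the most. Time passes only in rows, so rows that repeat a pose let the fingers close. It gives the time, the measured TCP pose, the force, the opening and the grip force at its end, in the units of the state.
- read_state(): the state, without advancing time (a new reading comes with each control period).
- get_image(name): name is "scene" or "side" or "wrist"; returns a dict with "pixels" (400x640x3 uint8, red, green, blue), "mtx" (3x3 intrinsics, pixels), "k1" (the pictures are not rectified: a ray, as slopes to the right and down, at radius r is drawn at 1 + k1 r^2 times it, then the intrinsics apply), "R" (3x3) and "t" (3): a world point X has camera coordinates R X + t. Camera axes: x right, y down, z forward; pixel columns grow to the right and rows downward; lengths in mm; the calibration is good to about 2 mm. A picture is of the moment at which its call begins. There is no depth.
- finish_job(): hands the job in; it is judged then, once.
The state is a dict: "clock": time; "qpos": joint angles; "qd": joint speeds; "tau": joint torques, N m; "eef_pos": TCP position; "tool_rot": TCP orientation; "force": force on the tool from outside, world axes, zero at the start; "torque": the same for the moment, N m; "width": finger opening in mm; "gripper_force": force on a finger pad.
Only numpy, scipy, OpenCV 4.12 (cv2) and the standard library are available. Lean on these libraries where they do the work, as an engineer would, in place of code of your own. Each camera call takes 0.05 s, during which the arm holds its last target. There are 200 camera calls.

## Working session

There is one attempt and no reset: what is moved stays moved. The work goes in short steps, Python scripts to look and compute and a tool call to move; the robot and the scene stay as the last step left them, time stands still between calls to the robot, and variables do not carry over. Pictures are saved under pics/ and viewed, at most 10 in all, crops included, and the job is handed in when it is done.

Besides the shell and the picture viewer there is one more tool, called after "Request:" as name([rows], argument=value, ...), one row to a line, values as JSON. send_rows: Moves the arm, as the interface text tells. Its arguments: {"type":"object","properties":{"series":{"type":"array","items":{"type":"object","properties":{"ax":{"type":"number"},"ay":{"type":"number"},"az":{"type":"number"},"dx":{"type":"number"},"dy":{"type":"number"},"dz":{"type":"number"},"hand":{"type":"number"}}}}},"required":["series"]}

```bash
mkdir -p pics; cat > h.py <<'E'
import numpy as np, cv2
from cell import read_state, get_image, finish_job
def save(im,n): cv2.imwrite('pics/'+n,cv2.cvtColor(im['pixels'],cv2.COLOR_RGB2BGR))
def ray(im,uv):
    K=im['mtx'];d=np.linalg.inv(K)@np.array([uv[0],uv[1],1.]);d=d[:2]
    s=d.copy()
    for _ in range(30): s=d/(1+im['k1']*(s@s))
    R=np.array(im['R']);t=np.array(im['t'])
    return -R.T@t, R.T@np.array([s[0],s[1],1.])
def onz(im,uv,z):
    c,d=ray(im,uv); return c+d*(z-c[2])/d[2]
def proj(im,X):
    p=np.array(im['R'])@X+np.array(im['t']);s=p[:2]/p[2];s=s*(1+im['k1']*(s@s))
    return (im['mtx']@np.array([s[0],s[1],1]))[:2]
E
python3 - <<'E'
from h import *
a=get_image('scene');b=get_image('side')
np.save('a.npy',a,allow_pickle=True);np.save('b.npy',b,allow_pickle=True)
save(a,'scene0.png');save(b,'side0.png')
s=read_state();print(s['clock'],s['eef_pos'],s['tool_rot'],s['width'])
for i in(a,b): print(-np.array(i['R']).T@i['t'])
E
```

```text
0.1 [6.49433692e+02 3.42518017e-02 2.30496363e+02] [-3.13987706e+00  1.66892191e-05  1.57080885e+00] 85.72309714650292
[1093.63779777 -421.85548697  539.78870463]
[ 228.53240774 -819.37308458  626.36600942]
```

View pics/scene0.png

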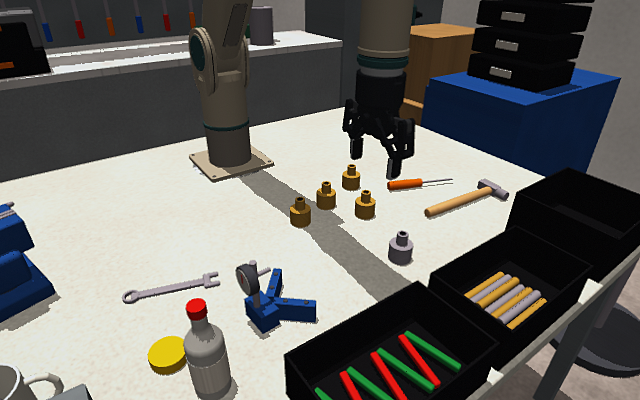

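View pics/side0.png

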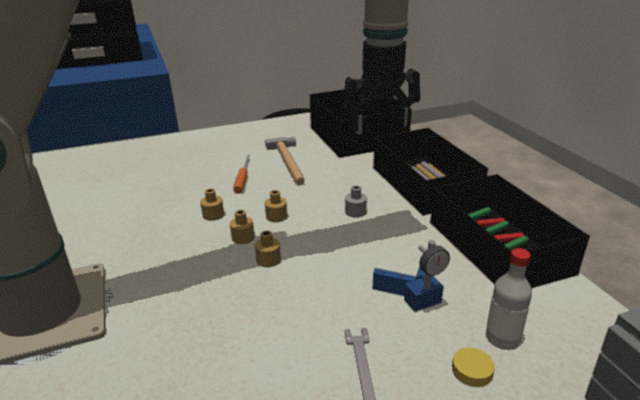

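Scene: four brass hubs at (300,212), (326,195), (351,178) and (365,205), the steel hub at (401,248), the V at (280,305) with the gauge at (247,280). In the side view the brass hubs are at (212,205), (241,228), (276,207) and (267,248), steel at (356,202) and the V at (410,285).

```bash
python3 - <<'E'
from h import *
a=np.load('a.npy',allow_pickle=True).item();b=np.load('b.npy',allow_pickle=True).item()
# neck tops (centre of top disc) at z=65
for n,im,ps in(('scene',a,[(300,212),(326,195),(351,178),(365,205)]),('side',b,[(212,205),(241,228),(276,207),(267,248)])):
    hsv=cv2.cvtColor(im['pixels'],cv2.COLOR_RGB2HSV)
    m=cv2.inRange(hsv,(12,110,40),(30,255,255))
    N,l,st,ce=cv2.connectedComponentsWithStats(m)
    for i in range(1,N):
        if st[i,4]>150:
            c=ce[i];x,y,w,h,ar=st[i]
            print(n,c.round(),st[i],onz(im,c,30).round()[:2], 'r',np.hypot(*onz(im,c,30)[:2]).round())
print('steel',onz(a,(401,248),32).round(),onz(b,(356,202),32).round())
A=a['pixels'][255:345,225:335];B=b['pixels'][170:320,190:460]
A=cv2.resize(A,None,fx=5,fy=5,interpolation=cv2.INTER_CUBIC);cv2.imwrite('pics/v.png',A[:,:,::-1])
C=cv2.resize(a['pixels'][155:275,280:425],None,fx=5,fy=5,interpolation=cv2.INTER_CUBIC);cv2.imwrite('pics/hubs.png',C[:,:,::-1])
E
```

```text
scene [433.  60.] [ 399   23   82  103 4056] [-625. 1662.] r 1776.0
scene [351. 178.] [342 164  18  27 355] [347. 208.] r 405.0
scene [326. 197.] [317 181  19  29 419] [391.  91.] r 402.0
scene [457. 201.] [425 186  67  31 624] [596. 354.] r 693.0
scene [365. 206.] [355 190  20  30 445] [481. 145.] r 502.0
scene [300. 213.] [290 197  21  31 503] [421.  -5.] r 421.0
scene [484. 285.] [464 271  41  28 291] [822. 148.] r 835.0
scene [498. 292.] [476 276  44  33 432] [850. 153.] r 864.0
scene [511. 302.] [491 286  42  33 344] [879. 150.] r 892.0
scene [526. 313.] [506 297  41  33 348] [910. 148.] r 922.0
scene [167. 355.] [ 148  336   39   39 1176] [ 643. -385.] r 750.0
side [289. 162.] [277 142  26  41 223] [569. 356.] r 671.0
side [212. 206.] [201 190  22  30 463] [337. 209.] r 397.0
side [275. 207.] [265 191  21  30 464] [470. 147.] r 492.0
side [242. 228.] [230 211  24  33 530] [379.  93.] r 391.0
side [267. 251.] [255 232  25  34 615] [409.  -6.] r 409.0
side [473. 366.] [ 453  348   41   38 1269] [ 612. -395.] r 728.0
steel [654.  97.  32.] [645.  97.  32.]
```

View pics/v.png

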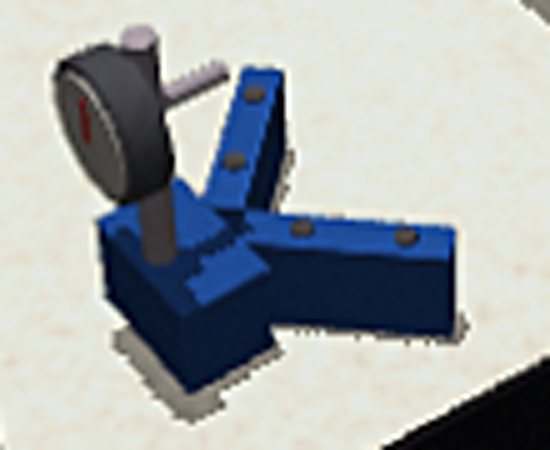

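View pics/hubs.png

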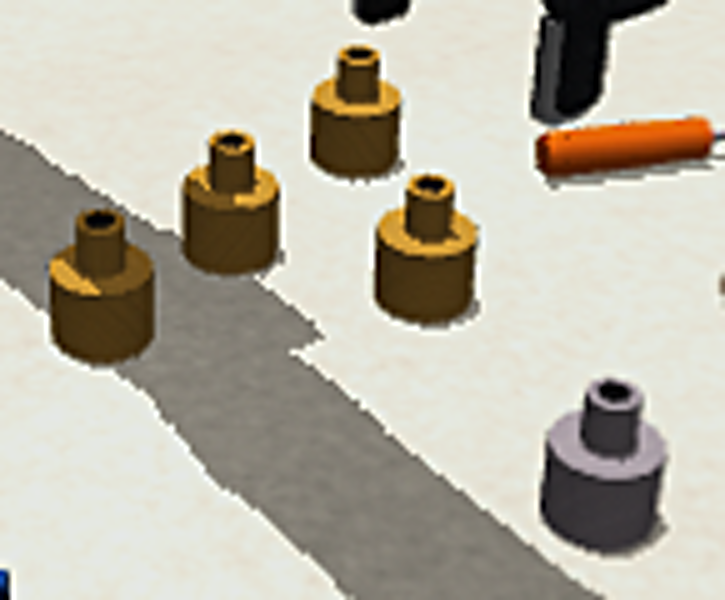

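Brass candidates: scene (351,178) r≈400, (326,197) r≈397, (365,206) r≈497, (300,213) r≈415 mm from the base. The one meant is (365,206), clearly farthest. The crop confirms it as the brass hub nearest the grey steel one. The V's inner ends are at crop (284,72) and (455,228), apex (243,212).

```bash
python3 - <<'E'
from h import *
a=np.load('a.npy',allow_pickle=True).item();b=np.load('b.npy',allow_pickle=True).item()
f=lambda c:(225+c[0]/5,255+c[1]/5)
g=lambda c:(280+c[0]/5,155+c[1]/5)
P={k:onz(a,f(c),40)[:2] for k,c in dict(L=(284,72),R=(455,228),A=(243,212)).items()}
print(P); L,R,A=P['L'],P['R'],P['A']
print('mouth',np.linalg.norm(L-R),np.linalg.norm(L-A),np.linalg.norm(R-A))
M=(L+R)/2; d=R-L; d/=np.linalg.norm(d); n=np.array([-d[1],d[0]]); n*=np.sign(n[1])
print('seat from mouth',M-18*n,'n',n,'apex',A+35*n)
print('brass top',onz(a,g((431,185)),65),'steel',onz(a,g((613,390)),65))
S=M-18*n
print('tops side:', [onz(b,p,65).round() for p in((275,193),(356,188.5))])
for z in (0,40): print(proj(b,np.array([*L,z])),proj(b,np.array([*R,z])))
E
```

```text
{'L': array([ 580.50675927, -146.85879017]), 'R': array([ 684.43247528, -139.24706428]), 'A': array([ 636.39123972, -195.89115051])}
mouth 104.20409214651767 74.34546063456234 74.27323083520766
seat from mouth [ 633.78445111 -161.00484111] n [-0.07304632  0.99732855] apex [ 633.83461838 -160.9846513 ]
brass top [475.94618869 150.9677377   65.        ] steel [648.59304218 101.76323276  65.        ]
tops side: [array([472., 150.,  65.]), array([646., 100.,  65.])]
[377.13905863 284.60217419] [424.02449267 269.54071507]
[377.91038725 267.5683251 ] [425.73873931 252.80192994]
```

```bash
python3 - <<'E'
from h import *
a=np.load('a.npy',allow_pickle=True).item();b=np.load('b.npy',allow_pickle=True).item()
def tri(p,q):
    c1,d1=ray(a,p);c2,d2=ray(b,q);s=np.linalg.lstsq(np.c_[d1,-d2],c2-c1,rcond=None)[0]
    x,y=c1+d1*s[0],c2+d2*s[1];return ((x+y)/2).round(),np.linalg.norm(x-y).round(1)
print('dial',tri((248,280),(435,260)))
print('post top',onz(a,(252.6,262.6),135))
for z in(100,110,120,125):print('rod tip',z,onz(a,(269.5,269.4),z).round(),'side px',proj(b,onz(a,(269.5,269.4),z)))
cv2.imwrite('pics/g.png',cv2.resize(b['pixels'][225:315,365:455],None,fx=6,fy=6,interpolation=cv2.INTER_CUBIC)[:,:,::-1])
E
```

```text
dial (array([ 638., -239.,  105.]), np.float64(2.2))
post top [ 638.26705236 -228.93737397  135.        ]
rod tip 100 [ 631. -197.  100.] side px [418.4138311  249.88049445]
rod tip 110 [ 641. -202.  110.] side px [425.84779807 245.41029795]
rod tip 120 [ 652. -207.  120.] side px [433.39666559 240.87465147]
rod tip 125 [ 657. -210.  125.] side px [437.21526082 238.58168727]
```

View pics/g.png

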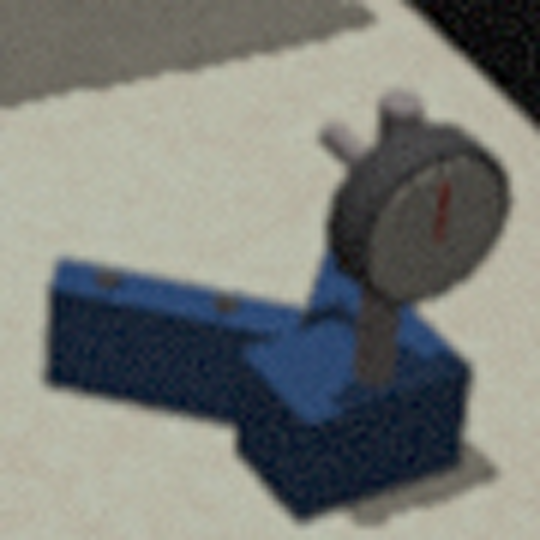

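Request:
send_rows([
  {"dx":3.75,"dy":-4.4,"dz":1,"hand":0},
  {"dx":7.5,"dy":-8.75,"dz":2,"hand":0},
  {"dx":11.2,"dy":-13,"dz":3,"hand":0},
  {"dx":15,"dy":-17.5,"dz":4,"hand":0},
  {"dx":15,"dy":-17.5,"dz":6,"hand":0},
  {"dx":15,"dy":-17.5,"dz":8,"hand":0},
  {"dx":15,"dy":-17.5,"dz":8,"hand":0},
])

```text
invalid input at $.series[0]: expected keys ax, ay, az, dx, dy, dz, hand
```

The rod tip of the gauge is about 38 mm behind the seat at z≈104 and the post about 69 mm behind it. I'll grip the neck with the fingers closing along x and the body leaned about 14° towards +y, away from the gauge.

Request:
send_rows([
  {"ax":0,"ay":-0.06,"az":0,"dx":3.7,"dy":-4.4,"dz":1,"hand":0},
  {"ax":0,"ay":-0.12,"az":0,"dx":7,"dy":-8,"dz":2,"hand":0},
  {"ax":0,"ay":-0.18,"az":0,"dx":10,"dy":-11.5,"dz":3,"hand":0},
  {"ax":0,"ay":-0.25,"az":0,"dx":13,"dy":-15,"dz":5,"hand":0},
  {"ax":0,"ay":-0.25,"az":0,"dx":14.8,"dy":-17.5,"dz":8,"hand":0},
  {"ax":0,"ay":-0.25,"az":0,"dx":14.8,"dy":-17.5,"dz":11,"hand":0},
  {"ax":0,"ay":-0.25,"az":0,"dx":14.8,"dy":-17.5,"dz":12,"hand":0},
  {"ax":0,"ay":-0.25,"az":0,"dx":14.8,"dy":-17.5,"dz":12,"hand":0},
  {"ax":0,"ay":-0.25,"az":0,"dx":14.8,"dy":-17.5,"dz":12,"hand":0},
])

```text
clock: 1.0
eef_pos: [476.4, 147.1, 112.1]
tool_rot: [3.14, 0.25, 1.568]
force: [0.7, 0.0, -0.7]
width: 85.4
gripper_force: 0.0
```

```bash
python3 - <<'E'
from h import *
w=get_image('wrist');save(w,'w1.png')
s=read_state();print(s['clock'],s['eef_pos'],s['tool_rot'],s['force'])
print('expected neck top px',proj(w,np.array([474,150,65.])), 'TCP px',proj(w,np.array(s['eef_pos'])))
np.save('w.npy',w,allow_pickle=True)
E
```

```text
1.05 [476.60347606 147.26731499 112.41494395] [3.13915858 0.249385   1.56783728] [ 0.19683805 -0.24064922 -0.91176369]
expected neck top px [320.02989522 199.16536804] TCP px [324.01979948 247.16134331]
```

View pics/w1.png

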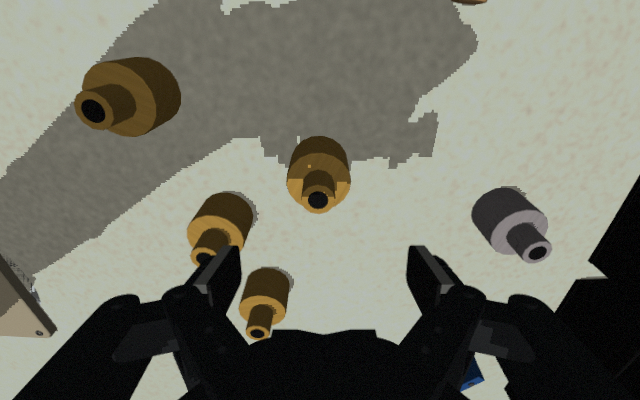

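The wrist view shows the target neck top at (318,200), as predicted (320,199), between the open fingers; the steel hub at (510,225) is clear.

Request:
send_rows([
  {"ax":0,"ay":0,"az":0,"dx":0.4,"dy":-0.3,"dz":1.5,"hand":0},
  {"ax":0,"ay":0,"az":0,"dx":0.8,"dy":-0.3,"dz":3,"hand":0},
  {"ax":0,"ay":0,"az":0,"dx":1.2,"dy":-0.3,"dz":4.5,"hand":0},
  {"ax":0,"ay":0,"az":0,"dx":1.65,"dy":-0.3,"dz":6,"hand":0},
  {"ax":0,"ay":0,"az":0,"dx":1.65,"dy":-0.3,"dz":6,"hand":0},
  {"ax":0,"ay":0,"az":0,"dx":1.65,"dy":-0.3,"dz":6,"hand":0},
])

```text
clock: 1.65
eef_pos: [473.0, 148.8, 50.0]
tool_rot: [3.14, 0.25, 1.569]
force: [-0.5, -0.6, 0.5]
width: 85.4
gripper_force: 0.0
```

Request:
send_rows([
  {"ax":0,"ay":0,"az":0,"dx":0,"dy":0,"dz":0,"hand":0.4},
  {"ax":0,"ay":0,"az":0,"dx":0,"dy":0,"dz":0,"hand":0.5},
  {"ax":0,"ay":0,"az":0,"dx":0,"dy":0,"dz":0,"hand":0.6},
  {"ax":0,"ay":0,"az":0,"dx":0,"dy":0,"dz":0,"hand":0.7},
  {"ax":0,"ay":0,"az":0,"dx":0,"dy":0,"dz":0,"hand":0.8},
  {"ax":0,"ay":0,"az":0,"dx":0,"dy":0,"dz":0,"hand":0.8},
  {"ax":0,"ay":0,"az":0,"dx":0,"dy":0,"dz":0,"hand":0.8},
])

```text
clock: 2.35
eef_pos: [472.4, 149.4, 49.5]
tool_rot: [3.141, 0.25, 1.571]
force: [-0.0, 1.3, 5.9]
width: 21.7
gripper_force: 58.6
```

Request:
send_rows([
  {"ax":0,"ay":0,"az":0,"dx":-0.56,"dy":0.39,"dz":0.14,"hand":0.8},
  {"ax":0,"ay":0,"az":0,"dx":-1.68,"dy":1.17,"dz":0.43,"hand":0.8},
  {"ax":0,"ay":0,"az":0,"dx":-2.8,"dy":1.95,"dz":0.71,"hand":0.8},
  {"ax":0,"ay":0,"az":0,"dx":-4.2,"dy":2.92,"dz":1.07,"hand":0.8},
  {"ax":0,"ay":0,"az":0,"dx":-5.6,"dy":3.9,"dz":1.42,"hand":0.8},
  {"ax":0,"ay":0,"az":0,"dx":-7,"dy":4.87,"dz":1.78,"hand":0.8},
  {"ax":0,"ay":0,"az":0,"dx":-8.4,"dy":5.85,"dz":2.14,"hand":0.8},
  {"ax":0,"ay":0,"az":0,"dx":-9.8,"dy":6.8,"dz":2.5,"hand":0.8},
  {"ax":0,"ay":0,"az":0,"dx":-11.2,"dy":7.8,"dz":2.85,"hand":0.8},
  {"ax":0,"ay":0,"az":0,"dx":-11.2,"dy":7.8,"dz":2.85,"hand":0.8},
])

```text
clock: 3.35
eef_pos: [551.4, 30.6, 49.7]
tool_rot: [3.14, 0.252, 1.567]
force: [2.3, -2.6, 5.4]
width: 21.8
gripper_force: 59.9
```

Request:
send_rows([
  {"ax":0,"ay":0,"az":0,"dx":-1.09,"dy":0.77,"dz":0.28,"hand":0.8},
  {"ax":0,"ay":0,"az":0,"dx":-2.4,"dy":1.7,"dz":0.61,"hand":0.8},
  {"ax":0,"ay":0,"az":0,"dx":-3.8,"dy":2.7,"dz":0.96,"hand":0.8},
  {"ax":0,"ay":0,"az":0,"dx":-5.2,"dy":3.7,"dz":1.31,"hand":0.8},
  {"ax":0,"ay":0,"az":0,"dx":-6.6,"dy":4.7,"dz":1.67,"hand":0.8},
  {"ax":0,"ay":0,"az":0,"dx":-8,"dy":5.7,"dz":2.02,"hand":0.8},
  {"ax":0,"ay":0,"az":0,"dx":-9.4,"dy":6.7,"dz":2.37,"hand":0.8},
  {"ax":0,"ay":0,"az":0,"dx":-10.4,"dy":7.3,"dz":2.62,"hand":0.8},
  {"ax":0,"ay":0,"az":0,"dx":-10.9,"dy":7.7,"dz":2.75,"hand":0.8},
  {"ax":0,"ay":0,"az":0,"dx":-10.9,"dy":7.7,"dz":2.75,"hand":0.8},
])

```text
clock: 4.35
eef_pos: [627.2, -79.4, 49.6]
tool_rot: [3.141, 0.251, 1.57]
force: [0.9, -1.8, 3.3]
width: 21.3
gripper_force: 60.0
```

```bash
python3 - <<'E'
from h import *
w=get_image('scene');save(w,'s2.png')
s=read_state();print(s['clock'],s['eef_pos'],s['force'])
cv2.imwrite('pics/s2c.png',cv2.resize(w['pixels'][170:340,215:385],None,fx=3.5,fy=3.5,interpolation=cv2.INTER_CUBIC)[:,:,::-1])
E
```

```text
4.4 [627.2333104  -79.31289825  49.67132311] [ 1.32406292 -1.74082315  2.77207413]
```

View pics/s2c.png

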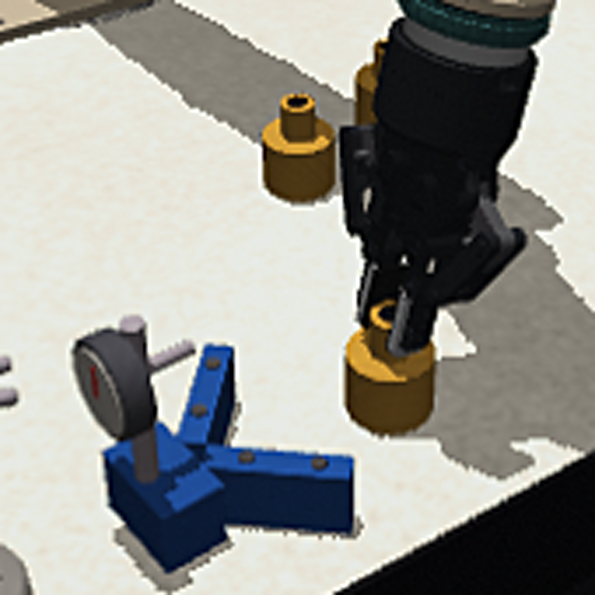

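The hub (crop (390,370)) stands upright in the grip in front of the V mouth, clear of the gauge. Now into the V.

Request:
send_rows([
  {"ax":0,"ay":0,"az":0,"dx":-1,"dy":0.08,"dz":0.25,"hand":0.8},
  {"ax":0,"ay":0,"az":0,"dx":-2.1,"dy":0.17,"dz":0.53,"hand":0.8},
  {"ax":0,"ay":0,"az":0,"dx":-3.2,"dy":0.26,"dz":0.81,"hand":0.8},
  {"ax":0,"ay":0,"az":0,"dx":-4.3,"dy":0.35,"dz":1.09,"hand":0.8},
  {"ax":0,"ay":0,"az":0,"dx":-5.3,"dy":0.43,"dz":1.35,"hand":0.8},
  {"ax":0,"ay":0,"az":0,"dx":-6.2,"dy":0.51,"dz":1.58,"hand":0.8},
  {"ax":0,"ay":0,"az":0,"dx":-7,"dy":0.57,"dz":1.78,"hand":0.8},
  {"ax":0,"ay":0,"az":0,"dx":-7,"dy":0.57,"dz":1.78,"hand":0.8},
])

```text
clock: 5.2
eef_pos: [632.8, -151.4, 49.7]
tool_rot: [3.141, 0.25, 1.57]
force: [1.7, -0.9, 2.3]
width: 21.9
gripper_force: 59.9
```

Request:
send_rows([
  {"ax":0,"ay":0,"az":0,"dx":-0.2,"dy":0.02,"dz":0.05,"hand":0.8},
  {"ax":0,"ay":0,"az":0,"dx":-0.4,"dy":0.03,"dz":0.1,"hand":0.8},
  {"ax":0,"ay":0,"az":0,"dx":-0.6,"dy":0.05,"dz":0.15,"hand":0.8},
  {"ax":0,"ay":0,"az":0,"dx":-0.8,"dy":0.06,"dz":0.2,"hand":0.8},
  {"ax":0,"ay":0,"az":0,"dx":-0.8,"dy":0.06,"dz":0.2,"hand":0.8},
])

```text
clock: 5.7
eef_pos: [633.6, -157.2, 49.6]
tool_rot: [3.141, 0.248, 1.572]
force: [0.1, 1.9, 5.4]
width: 21.4
gripper_force: 60.3
```

Request:
send_rows([
  {"ax":0,"ay":0,"az":0,"dx":-0.15,"dy":0.01,"dz":0.04,"hand":0.8},
  {"ax":0,"ay":0,"az":0,"dx":-0.3,"dy":0.02,"dz":0.07,"hand":0.8},
  {"ax":0,"ay":0,"az":0,"dx":-0.3,"dy":0.02,"dz":0.07,"hand":0.8},
  {"ax":0,"ay":0,"az":0,"dx":-0.3,"dy":0.02,"dz":0.07,"hand":0.8},
])

```text
clock: 6.1
eef_pos: [633.6, -157.6, 49.7]
tool_rot: [-3.141, 0.246, 1.574]
force: [-2.7, 7.1, 9.8]
width: 21.4
gripper_force: 60.8
```

Request:
send_rows([
  {"ax":0,"ay":0,"az":0,"dx":-0.2,"dy":-0.05,"dz":0.05,"hand":0.8},
  {"ax":0,"ay":0,"az":0,"dx":-0.3,"dy":-0.05,"dz":0.07,"hand":0.8},
  {"ax":0,"ay":0,"az":0,"dx":-0.3,"dy":-0.05,"dz":0.07,"hand":0.8},
  {"ax":0,"ay":0,"az":0,"dx":-0.3,"dy":-0.05,"dz":0.07,"hand":0.8},
])

```text
clock: 6.5
eef_pos: [633.2, -158.4, 49.8]
tool_rot: [-3.141, 0.243, 1.575]
force: [-3.8, 10.3, 12.7]
width: 21.4
gripper_force: 61.3
```

```bash
python3 - <<'E'
from h import *
w=get_image('scene');v=get_image('side')
f=lambda p:cv2.resize(p,(400,400),interpolation=cv2.INTER_CUBIC)
cv2.imwrite('pics/s3.png',np.hstack([f(w['pixels'][245:335,230:320]),f(v['pixels'][215:315,365:465])])[:,:,::-1])
E
```

```text
(no output)
```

View pics/s3.png

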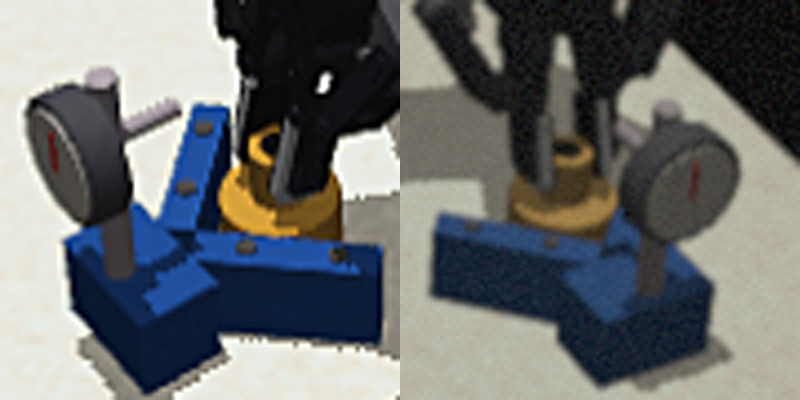

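The flange lies against the right wall and close to the left one, upright, with the gauge clear. Releasing, then measuring.

Request:
send_rows([
  {"ax":0,"ay":0,"az":0,"dx":0,"dy":0,"dz":0,"hand":0.6},
  {"ax":0,"ay":0,"az":0,"dx":0,"dy":0,"dz":0,"hand":0.5},
  {"ax":0,"ay":0,"az":0,"dx":0,"dy":0,"dz":0,"hand":0.4},
  {"ax":0,"ay":0,"az":0,"dx":0,"dy":0,"dz":0,"hand":0.4},
])

```text
clock: 7.0
eef_pos: [632.6, -166.0, 49.4]
tool_rot: [-3.141, 0.25, 1.57]
force: [0.5, 0.5, -0.2]
width: 51.2
gripper_force: 0.0
```

Request:
send_rows([
  {"ax":0,"ay":0,"az":0,"dx":0.3,"dy":0,"dz":-2,"hand":0.4},
  {"ax":0,"ay":0,"az":0,"dx":0.3,"dy":0,"dz":-5,"hand":0.4},
  {"ax":0,"ay":0,"az":0,"dx":0.3,"dy":0,"dz":-9,"hand":0.4},
  {"ax":0,"ay":0,"az":0,"dx":3,"dy":0,"dz":-13,"hand":0.4},
  {"ax":0,"ay":0,"az":0,"dx":6,"dy":0,"dz":-14,"hand":0.4},
  {"ax":0,"ay":0,"az":0,"dx":6,"dy":0,"dz":-14,"hand":0.4},
  {"ax":0,"ay":0,"az":0,"dx":6,"dy":0,"dz":-14,"hand":0.4},
])

```text
clock: 7.7
eef_pos: [632.9, -72.1, 170.5]
tool_rot: [-3.141, 0.25, 1.572]
force: [-0.2, 0.2, -0.3]
width: 51.3
gripper_force: 0.0
```

```bash
python3 - <<'E'
from h import *
s=read_state();print(s['clock'],s['eef_pos'],s['force'])
w=get_image('scene');v=get_image('side');np.save('w.npy',w);np.save('v.npy',v)
f=lambda p:cv2.resize(p,(400,400),interpolation=cv2.INTER_CUBIC)
cv2.imwrite('pics/s4.png',np.hstack([f(w['pixels'][255:335,235:315]),f(v['pixels'][215:315,365:465])])[:,:,::-1])
E
```

```text
7.7 [632.9096433  -72.05762324 170.46393389] [-0.20088098  0.22047029 -0.26292454]
```

View pics/s4.png

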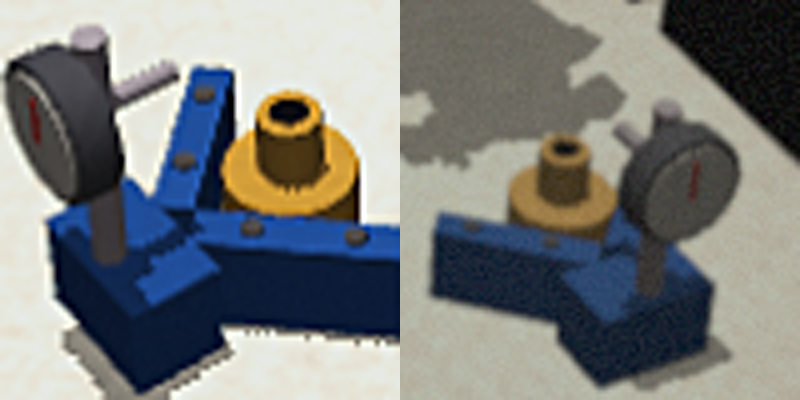

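The hub stands upright alone in the V, neck top at scene crop (290,111) and side crop (166,147).

```bash
python3 - <<'E'
from h import *
w=np.load('w.npy',allow_pickle=True).item();v=np.load('v.npy',allow_pickle=True).item()
print(onz(w,(293,277.2),65),onz(v,(406.5,251.5),65))
S=np.array([633.8,-161,65]);print('seat px',proj(w,S),proj(v,S))
# flange extreme edges in scene, at z=40
print('flange centre', onz(w,(235+291/5,255+175/5),40))
E
```

```text
[ 635.2600041  -154.80370481   65.        ] [ 634.74901686 -151.88515115   65.        ]
seat px [289.55280304 278.08210692] [408.48810549 254.37668234]
flange centre [ 640.02690956 -158.09568203   40.        ]
```

The hub reads about 6 mm short of the seat, with a gap still visible at the left wall. I'll press it home with the shut fingers, low on the flange.

Request:
send_rows([
  {"ax":0,"ay":0,"az":0,"dx":0.7,"dy":0.1,"dz":3,"hand":1},
  {"ax":0,"ay":0,"az":0,"dx":1.4,"dy":0.1,"dz":6,"hand":1},
  {"ax":0,"ay":0,"az":0,"dx":2,"dy":0.1,"dz":9,"hand":1},
  {"ax":0,"ay":0,"az":0,"dx":2.6,"dy":0.1,"dz":11.5,"hand":1},
  {"ax":0,"ay":0,"az":0,"dx":3,"dy":0.1,"dz":13.5,"hand":1},
  {"ax":0,"ay":0,"az":0,"dx":3.2,"dy":0.1,"dz":14.6,"hand":1},
  {"ax":0,"ay":0,"az":0,"dx":3.2,"dy":0.1,"dz":14.6,"hand":1},
  {"ax":0,"ay":0,"az":0,"dx":3.2,"dy":0.1,"dz":14.6,"hand":1},
])

```text
clock: 8.6
eef_pos: [634.3, -78.6, 21.6]
tool_rot: [3.141, 0.25, 1.57]
force: [-0.2, 0.4, 0.9]
width: 0.0
gripper_force: 0.0
```

Request:
send_rows([
  {"ax":0,"ay":0,"az":0,"dx":-1,"dy":0,"dz":0.25,"hand":1},
  {"ax":0,"ay":0,"az":0,"dx":-2,"dy":0,"dz":0.51,"hand":1},
  {"ax":0,"ay":0,"az":0,"dx":-3,"dy":0,"dz":0.76,"hand":1},
  {"ax":0,"ay":0,"az":0,"dx":-3.5,"dy":0,"dz":0.89,"hand":1},
  {"ax":0,"ay":0,"az":0,"dx":-3.8,"dy":0,"dz":0.97,"hand":1},
  {"ax":0,"ay":0,"az":0,"dx":-4.1,"dy":0,"dz":1.05,"hand":1},
  {"ax":0,"ay":0,"az":0,"dx":-4.1,"dy":0,"dz":1.05,"hand":1},
])

```text
clock: 9.3
eef_pos: [633.9, -120.4, 21.1]
tool_rot: [-3.141, 0.25, 1.571]
force: [0.6, 0.6, -0.7]
width: 0.0
gripper_force: 0.0
```

Request:
send_rows([
  {"ax":0,"ay":0,"az":0,"dx":-0.2,"dy":0,"dz":0.05,"hand":1},
  {"ax":0,"ay":0,"az":0,"dx":-0.4,"dy":0,"dz":0.1,"hand":1},
  {"ax":0,"ay":0,"az":0,"dx":-0.6,"dy":0,"dz":0.15,"hand":1},
  {"ax":0,"ay":0,"az":0,"dx":-0.6,"dy":0,"dz":0.15,"hand":1},
])

```text
clock: 9.7
eef_pos: [633.8, -125.3, 20.9]
tool_rot: [-3.141, 0.249, 1.571]
force: [-1.4, 4.0, -0.0]
width: 0.1
gripper_force: 2.0
```

Contact: push on until it is firmly home.

Request:
send_rows([
  {"ax":0,"ay":0,"az":0,"dx":-0.2,"dy":0,"dz":0.05,"hand":1},
  {"ax":0,"ay":0,"az":0,"dx":-0.4,"dy":0,"dz":0.1,"hand":1},
  {"ax":0,"ay":0,"az":0,"dx":-0.6,"dy":0,"dz":0.15,"hand":1},
  {"ax":0,"ay":0,"az":0,"dx":-0.6,"dy":0,"dz":0.15,"hand":1},
])

```text
clock: 10.1
eef_pos: [634.3, -125.8, 20.5]
tool_rot: [3.141, 0.243, 1.574]
force: [-3.1, 14.3, 3.8]
width: -0.0
gripper_force: 6.8
```

Request:
send_rows([
  {"ax":0,"ay":0,"az":0,"dx":-0.3,"dy":0,"dz":0.07,"hand":1},
  {"ax":0,"ay":0,"az":0,"dx":-0.5,"dy":0,"dz":0.12,"hand":1},
  {"ax":0,"ay":0,"az":0,"dx":-0.5,"dy":0,"dz":0.12,"hand":1},
  {"ax":0,"ay":0,"az":0,"dx":-0.5,"dy":0,"dz":0.12,"hand":1},
])

```text
clock: 10.5
eef_pos: [635.1, -126.2, 20.1]
tool_rot: [3.14, 0.237, 1.577]
force: [-3.8, 22.2, 5.6]
width: 0.1
gripper_force: 10.6
```

Stalled at 22 N with the tip at y≈−126, which puts the hub at about −162, the estimated seat. Backing off straight, then up.

Request:
send_rows([
  {"ax":0,"ay":0,"az":0,"dx":1.2,"dy":0,"dz":-0.3,"hand":1},
  {"ax":0,"ay":0,"az":0,"dx":3,"dy":0,"dz":-0.8,"hand":1},
  {"ax":0,"ay":0,"az":0,"dx":6,"dy":0,"dz":-1.6,"hand":1},
  {"ax":0,"ay":0,"az":0,"dx":8,"dy":0,"dz":-4,"hand":1},
  {"ax":0,"ay":0,"az":0,"dx":8,"dy":0,"dz":-8,"hand":1},
  {"ax":0,"ay":0,"az":0,"dx":8,"dy":0,"dz":-12,"hand":1},
  {"ax":0,"ay":0,"az":0,"dx":8,"dy":0,"dz":-15,"hand":1},
  {"ax":0,"ay":0,"az":0,"dx":8,"dy":0,"dz":-15,"hand":1},
])

```text
clock: 11.3
eef_pos: [637.6, -22.8, 151.7]
tool_rot: [3.132, 0.25, 1.569]
force: [0.2, -0.4, 0.6]
width: 0.0
gripper_force: 0.0
```

```bash
python3 - <<'E'
from h import *
s=read_state();print(s['clock'],s['eef_pos'],s['force'])
w=get_image('scene');v=get_image('side');np.save('w.npy',w);np.save('v.npy',v)
f=lambda p:cv2.resize(p,(400,400),interpolation=cv2.INTER_CUBIC)
cv2.imwrite('pics/s5.png',np.hstack([f(w['pixels'][255:335,235:315]),f(v['pixels'][215:315,365:465])])[:,:,::-1])
E
```

```text
11.3 [637.6197044  -22.83770007 151.73141477] [ 0.23661521 -0.37567088  0.59619646]
```

View pics/s5.png

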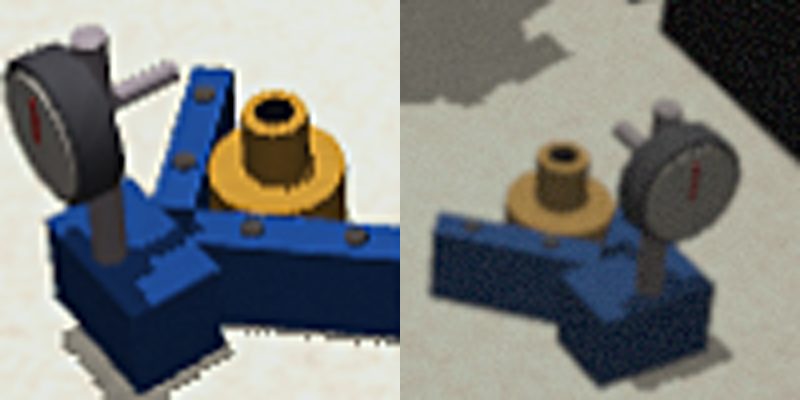

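The hub is upright with its flange touching both walls. Its neck top in the scene picture is at (290.2,277), against (289.6,278.1) expected for the seat. The arm is clear.

```bash
python3 -c "
from h import *
print(finish_job())"
```

```text
the job is handed in; nothing more can be done
None
```

The brass hub is pressed home in the V-locator, upright and within a few millimetres of the seat by the cameras; the arm is clear, the steel hub was never approached, and the job is handed in (no verdict was returned).

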